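# Put away the returned lamps: post the spent one, restack the good bulbs

## Task

Put away the two lamp returns on the counter. Post the spent lamp, the cardboard sleeve with the broad orange band, through the yellow sprung flap of the green take-back box, pushing it right in so that the flap falls fully shut behind it. Set the loose white bulb carton gently and squarely on top of the stack of two matching cartons, long sides along long sides, and leave the stack and everything else on the counter where they are.

Things in the scene. Friction and masses are not known exactly. Their poses are not given: they have to be found in the camera images.
- bin: green take-back box for spent lamps, fixed, 176 mm wide, 172 mm high, 270 mm deep behind its flap, with a flat clear top. Origin on the counter below the flap's outer face, midway across; x points level inwards through the flap (the way to push), y across the slot, z up. The front wall (x from -6 to 0 mm) has a slot 130 mm wide, from z = 90 mm (ledge) to 165 mm
- slot (a point): middle of the ledge top at the flap's plane, 90 mm above the counter; axes as the box. The level steel ledge, 176 mm wide, runs from x = -80 mm outside, through the slot, to a rounded slick nose at x = +50 mm; behind it a slick chute slopes down 44 deg into the empty box (to x = 264 mm). A sleeve stays on the ledge, holding the flap up, until its middle is pushed past the nose (its tail then nearly at the flap); then it slides in
- flap (a joint): angle of the yellow plastic flap (126 x 68 mm, 4 mm thick), hinged along its top edge 163 mm above the counter: 0 = shut, hanging across the slot; grows as its lower edge swings inwards (it opens inwards only), at most 1.45 rad. A weak spring shuts it: under 1 N opens it fully, and it pushes out on whatever stands in it
- flap_edge (a point): middle of the flap's lower edge, 3 mm above the ledge when shut
- spent_sleeve: the spent lamp: closed stiff cardboard sleeve 150 x 45 x 45 mm with one broad orange band (50 mm) round its middle, 0.24 to 0.35 kg. Origin at the centre of its underside; x along its length, z up. Either end may go first
- spent_mid (a point): centre of the spent sleeve, 22.5 mm above its underside
- bulb_carton: the loose returned carton of good bulbs: white closed box 90 (x) x 58 (y) x 50 (z) mm with a yellow stripe along it, about 0.2 kg; origin at the centre of its underside, z up
- stack_top: upper one of the two stacked cartons, the same size and look as the loose one; loose; origin at the centre of its underside, so its top is 50 mm above that
- stack_low: lower one of the two stacked cartons, standing on the counter, same size and axes
- good_sleeve: a sleeve of the same 150 x 45 x 45 mm size with two narrow blue bands and no orange: good stock, leave it where it is; origin at the centre of its underside, x along its length
- mug: blue mug, 80 mm across, 95 mm high, bystander; origin at the centre of its underside
- tape_roll: blue roll of tape, 100 mm across, 48 mm high, bystander; origin at the centre of its underside
- spray: white bottle with red cap, 60 mm across, 170 mm high, bystander; origin at the centre of its underside
- screwdriver: screwdriver lying on the counter, bystander; x along its length

How it is judged (in metres and radians):
At the end, for the whole second after the job is handed in: The orange-banded sleeve rests inside the box, flap shut (under 0.06 rad). The loose carton rests upright on the stack, within 10 mm and 0.14 rad of the carton below, as are those two. Stacked cartons moved under 25 mm, blue-banded sleeve 30, mug, tape, spray and screwdriver 40 (x of spent_mid in the frame of bin between 0.1 and 0.26 m and y of spent_mid in the frame of bin between -0.085 and 0.085 m and z of spent_mid in the frame of bin below 0.12 m and value of joint flap below 0.06 rad and linear speed of each of spent_sleeve, bulb_carton below 0.02 m/s and horizontal distance between bulb_carton and stack_top below 0.01 m and z of bulb_carton in the frame of stack_top between 0.045 and 0.055 m and angle between the x axis of bulb_carton and the x axis of stack_top, either way round below 0.14 rad and angle between each of bulb_carton, stack_top's own z axis and vertical below 0.06 rad and horizontal distance between stack_top and stack_low below 0.01 m and angle between the x axis of stack_top and the x axis of stack_low, either way round below 0.14 rad and distance of good_sleeve from where it was at the start of the episode below 0.03 m and distance of each of stack_low, stack_top from where it was at the start of the episode below 0.025 m and distance of each of mug, tape_roll, spray, screwdriver from where it was at the start of the episode below 0.04 m); the robot touches nothing.
It fails at once if the bulb carton is dropped or slammed onto the stack (over 0.6 m/s, a fall of about 20 mm, within 20 mm of it) (horizontal distance between bulb_carton and stack_top below 0.04 m and z of bulb_carton in the frame of stack_top between 0.04 and 0.07 m and linear speed of bulb_carton above 0.6 m/s).
It fails at once if a stacked carton is moved more than 25 mm (distance of any of stack_low, stack_top from where it was at the start of the episode above 0.025 m).
It fails at once if the blue-banded sleeve is moved more than 30 mm (distance of good_sleeve from where it was at the start of the episode above 0.03 m).
It fails at once if the mug, tape roll, spray bottle or screwdriver is moved more than 40 mm (distance of any of mug, tape_roll, spray, screwdriver from where it was at the start of the episode above 0.04 m).
It also fails if it takes over 72 s, if anything falls off the work surface, if the arm or the gripper's body presses on something with over 40 N, if the wrist force passes 120 N, or if a joint passes its speed limit or range.

## Robot

A 6-joint arm with a two-finger parallel gripper is mounted at the origin on the work surface. World frame = base frame: x ahead of the robot, y to its left, z up, the work surface at z = 0. Lengths are in mm, angles in rad, forces in N, time in s.
With the tool pointing down it reaches from about 225 to 875 mm from the base axis. Payload 3.4 kg.
Tool frame: the origin (TCP) lies on the mounting face of the last link; the fingertips stand 173 mm ahead of it and the grasp point (between the pads) lies 155 mm ahead of it (tcp_to_tips is the distance from the TCP to the fingertips, in mm); z points along the fingers, y is the line along which they close (so a half turn about z gives the same grasp; the last joint's range is limited). The gripper opens to 85 mm and grips with 20 to 120 N. Pads are 22 mm wide; open, the fingers measure 114 mm over their backs; the gripper's body (76 mm by 85 mm) begins 54 mm behind the grasp point. The pads swing forward as they close: fully open they stand 13 mm farther back than shut.
Start: joints at [-1.412, 0.276, 1.505, -0, 1.361, -0.121], TCP at [158.789, -552.657, 404.728] pointing down, gripper open.
Joint ranges: [-2.89, 2.89], [-0.75, 2.08], [0.22, 2.7], [-1.18, 4.32], [0.11, 2.71], [-2.7, 2.7]. Speed limits (rad/s): [2.57, 2.57, 3.14, 3.14, 3.14, 3.14].

## Interface

Orientations are given as a unit quaternion [x, y, z, w].
In Python, from plant import * gives the robot as it stands.
- The arm moves only by the tool apply_moves, never from a script. Its argument "increments" is a list that holds one entry, the list of rows, each a list of 5 numbers: the finger opening in mm, from 0 to 85.4, then the shift along the tool's x, y, z in mm, then the turn about the tool's z in rad. In form: [[[claw, tx, ty, tz, roll], ...]]. A call has 1 to 5 rows; each row shifts and turns the commanded pose from where the row before left it, along the tool's axes as they then stand; what a row does not reach is not made up. A row lasts 1/12 s, in which the tool goes at most 41.7 mm and 7.16 degrees, less where a joint would pass 70% of its speed; a pose out of reach is approached as far as the arm can. A call is refused whole if a number of a shift passes 41.7 or a number of a turn 0.125, either way. A call with a gripper value outside its range is refused whole. The fingers move at their own pace and stop on an object; the grip force is fixed at half the most. Time passes only in rows, so rows that do not move let the fingers close. It gives the time, the measured TCP pose, the force, the opening and the grip force at its end, in the units of the state.
- sense(): the state, without advancing time (a new reading comes with each control period).
- get_image(name): name is "side" or "top" or "wrist"; returns a dict with "color" (420x560x3 uint8, blue, green, red), "z_map" (420x560 float32, mm along the optical axis (not along the pixel's ray), 0 where there is no reading), "mtx" (3x3 intrinsics, pixels), "rvec" (rotation vector, rad) and "tvec" (3), from world to camera coordinates, as OpenCV has them. Camera axes: x right, y down, z forward; pixel columns grow to the right and rows downward; lengths in mm; the calibration is good to about 2 mm. A picture is of the moment at which its call begins.
- hand_in(): hands the job in; it is judged then, once.
Trained networks look in the newest picture that a camera, given by its name, has taken for a name from the list of things; names that differ only in an ending like _2 or _b are one class to them, and where a whole thing is asked for, a point or a joint stands for the part that bears it (a point fixed in the world has none). Each returns a list of dicts, best first, with "score" (0 to 1); they miss things now and then, are a little off and sometimes report something else, mostly with a low value. They report only what shows in the picture. A call takes as long as a camera call.
- recognise(thing, camera): "location" ([column, row] in pixels, amid what is visible of it).
- outline_of(thing, camera): "mask" (420x560 bool, what is visible of it) and "location" ([column, row] in pixels, amid what is visible of it).
- tip_of(thing, camera): "location" ([column, row] in pixels: a listed point, or the origin of a listed thing).
The state is a dict: "time": time; "q": joint angles; "qd": joint speeds; "joint_torque": joint torques, N m; "position": TCP position; "tool_rot": TCP orientation; "wrist_force": force on the tool from outside, world axes, zero at the start; "moment": the same for the moment, N m; "opening": opening from 0.0 (shut) to 1.0 (fully open); "finger_force": force on a finger pad.
Only numpy, scipy, OpenCV 4.12 (cv2) and the standard library are available. Lean on these libraries where they do the work, as an engineer would, in place of code of your own. Each camera call takes 0.05 s, during which the arm holds its last target. There are 200 camera calls.

## Working session

There is one attempt and no reset: what is moved stays moved. The work goes in short steps, Python scripts to look and compute and a tool call to move; the robot and the scene stay as the last step left them, time stands still between calls to the robot, and variables do not carry over. Pictures are saved under pics/ and viewed, at most 10 in all, crops included, and the job is handed in when it is done.

Besides the shell and the picture viewer there is one more tool, called by a JSON object that holds its "method" and its "body". apply_moves: Moves the arm, as the interface text tells. Its arguments: {"type":"object","properties":{"increments":{"type":"array","items":{"type":"array","items":{"type":"array","items":{"type":"number"}}}}},"required":["increments"]}

```bash
mkdir -p pics; cat > h.py <<'E'
from plant import *
import numpy as np, cv2
def save(im,n): cv2.imwrite('pics/'+n+'.png',im['color'])
def cloud(im):
    z=im['z_map'];K=im['mtx'];R=cv2.Rodrigues(np.array(im['rvec'],float))[0];t=np.array(im['tvec'],float).ravel()
    v,u=np.indices(z.shape);x=(u-K[0][2])/K[0][0]*z;y=(v-K[1][2])/K[1][1]*z
    P=(np.stack([x,y,z],-1)-t)@R
    P[z==0]=np.nan
    return P
def fit(P,m,zmin,zmax):
    Q=P[m];Q=Q[np.isfinite(Q[:,2])];Q=Q[(Q[:,2]>zmin)&(Q[:,2]<zmax)]
    r=cv2.minAreaRect(Q[:,:2].astype(np.float32));return r,np.median(Q[:,2]),len(Q)
E
python3 - <<'E'
from h import *
s=sense();print(s['time'],s['position'],s['tool_rot'])
a=get_image('top');save(a,'top0');P=cloud(a)
for n in ['bin','flap','spent_sleeve','bulb_carton','stack_top','good_sleeve','mug','tape_roll','spray','screwdriver']:
    for o in outline_of(n,'top')[:3]:
        m=o['mask'];q=P[m];z=np.nanpercentile(q[:,2],80);r,h,c=fit(P,m,z-8,z+8)
        print(n,round(o['score'],2),np.round(o['location']),np.round(r[0]),np.round(r[1]),round(r[2]),'z',round(float(z)),c)
b=get_image('side');save(b,'side0')
cv2.imwrite('pics/both0.png',cv2.resize(np.vstack([a['color'],b['color']]),None,fx=.71,fy=.71))
E
```

```text
0.0 [ 158.75459339 -552.43348422  403.84277775] [ 9.90227633e-01  1.39457526e-01 -2.87540188e-05 -9.12029010e-04]
bin 0.66 [107. 229.] [491. 343.] [179. 278.] 19 z 176 7783
flap 0.62 [188. 140.] [784. 138.] [98. 98.] 5 z 51 423
spent_sleeve 0.89 [265. 249.] [450. -78.] [ 46. 149.] 7 z 50 881
bulb_carton 0.59 [292. 188.] [ 619. -148.] [92. 58.] 3 z 55 645
stack_top 0.55 [360. 163.] [ 685. -339.] [75. 93.] 78 z 86 141
good_sleeve 0.85 [264. 134.] [781. -68.] [ 48. 150.] 7 z 50 788
mug 0.94 [359. 164.] [ 686. -339.] [75. 94.] 80 z 85 139
mug 0.52 [417. 203.] [ 565. -489.] [33. 26.] 35 z 136 57
tape_roll 0.84 [182. 121.] [783. 138.] [98. 98.] 53 z 52 404
spray 0.82 [415. 202.] [ 565. -491.] [33. 20.] 41 z 137 52
screwdriver 0.95 [393. 308.] [ 285. -431.] [101.  26.] 0 z 28 296
screwdriver 0.54 [107. 226.] [491. 342.] [179. 277.] 19 z 176 7715
screwdriver 0.22 [262. 250.] [450. -78.] [ 46. 150.] 7 z 50 896
```

View pics/both0.png

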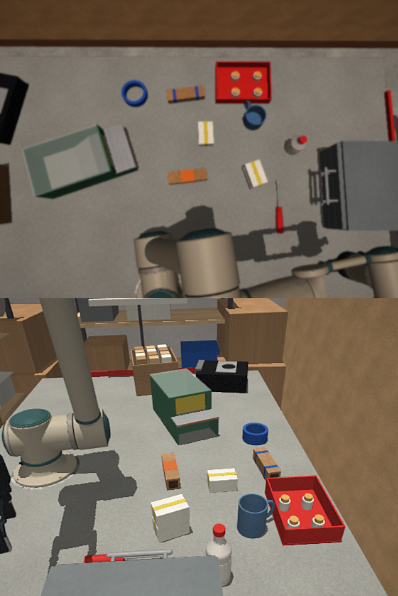

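The top view shows the bin at left with its ledge facing right, at about (125,145) in the shrunken view. The spent sleeve is at (187,176), the loose carton at (205,132) and the stack at (256,173). The networks didn't pick out the stack, so I'll fit it from depth.

```bash
python3 - <<'E'
from h import *
a=get_image('top');P=cloud(a)
Z=P[...,2]
print('table',np.nanmedian(Z[300:340,330:370]), np.nanmedian(Z[200:230,230:250]))
M=np.zeros(Z.shape,bool);M[215:275,335:385]=1
print('stack',fit(P,M,95,115))
print(cv2.boxPoints(fit(P,M,95,115)[0]))
for n in ['bin','spent_sleeve','bulb_carton','good_sleeve']:
    o=outline_of(n,'top')[0]; q=P[o['mask']];z=np.nanpercentile(q[:,2],80);r=fit(P,o['mask'],z-6,z+6)
    print(n,r[0],r[1]);print(np.round(cv2.boxPoints(r[0])))
M=np.zeros(Z.shape,bool);M[160:260,130:200]=1
r=fit(P,M,85,102);print('ledge',r,cv2.boxPoints(r[0]))
E
```

```text
table 2.214013396383211 2.5085931537916935
stack (((454.4311828613281, -333.84576416015625), (90.48626708984375, 59.020408630371094), 18.747386932373047), np.float64(102.27049503121302), 768)
[[ 402.10397 -320.44223]
 [ 421.0729  -376.33127]
 [ 506.7584  -347.2493 ]
 [ 487.78946 -291.36026]]
bin ((490.69677734375, 342.47369384765625), (177.4339141845703, 279.0658264160156), 19.371105194091797) 174.30273530506238
[[361. 445.]
 [453. 181.]
 [621. 240.]
 [528. 504.]]
spent_sleeve ((490.5627136230469, 342.10882568359375), (176.55152893066406, 277.7676086425781), 19.123811721801758) 174.29846424057325
[[362. 444.]
 [453. 182.]
 [619. 240.]
 [528. 502.]]
bulb_carton ((617.49462890625, -147.311279296875), (89.77442932128906, 55.377262115478516), 0.20497320592403412) 52.9123851204008
[[ 573. -120.]
 [ 573. -175.]
 [ 662. -175.]
 [ 662. -119.]]
good_sleeve ((780.37109375, -68.33309173583984), (46.57526779174805, 147.92884826660156), 7.924015522003174) 48.04655452853012
[[ 747.    2.]
 [ 768. -145.]
 [ 814. -138.]
 [ 793.    8.]]
ledge (((533.649658203125, 220.38555908203125), (178.4584197998047, 167.0690460205078), 19.144744873046875), np.float64(92.33799479072678), 2030) [[421.9598  270.0368 ]
 [476.75107 112.20784]
 [645.3395  170.73431]
 [590.5482  328.5633 ]]
```

{"method": "apply_moves", "body": {"increments": [[[85, 0, 0, 0, 0.1], [85, 0, 0, 0, 0.1], [85, 0, 0, 0, 0.08], [85, 30, -27, 0, 0], [85, 30, -27, 0, 0]]]}}

```text
time: 1.27
position: [218.3, -499.3, 404.4]
tool_rot: [1.0, -0.002, 0.0, 0.0]
wrist_force: [1.8, -0.7, 0.1]
opening: 0.997
finger_force: 0.0
```

{"method": "apply_moves", "body": {"increments": [[[85, 30, -27, 0, 0], [85, 30, -27, 0, 0], [85, 30, -27, 0, 0], [85, 30, -27, 0, 0], [85, 30, -27, 0, 0]]]}}

```text
time: 1.68
position: [369.9, -362.1, 405.0]
tool_rot: [1.0, -0.0, 0.0, 0.0]
wrist_force: [1.0, -0.6, -0.1]
opening: 0.996
finger_force: 0.0
```

{"method": "apply_moves", "body": {"increments": [[[85, 30, -27, 0, 0], [85, 30, -27, 0, 0], [85, 30, -27, 0, 0], [85, 30, -27, 0, 0], [85, 30, -27, 0, 0]]]}}

```text
time: 2.1
position: [520.1, -227.0, 404.9]
tool_rot: [1.0, 0.0, 0.0, 0.0]
wrist_force: [0.1, 0.0, -0.3]
opening: 0.998
finger_force: 0.0
```

```bash
cat >> h.py <<'E'
def rem(x,y,z,yaw):
    s=sense();from scipy.spatial.transform import Rotation as R
    r=R.from_quat(s['tool_rot']).as_matrix();p=np.array(s['position'])
    d=r.T@(np.array([x,y,z])-p);th=np.arctan2(r[1,0],r[0,0])
    print('t',round(s['time'],2),'p',np.round(p,1),'yaw',round(np.degrees(th),1),'tilt',np.round(np.degrees(np.arccos(-r[2,2])),2),'open',s['opening'],'F',np.round(s['wrist_force'],1),'ff',s['finger_force'])
    print('rem tool',np.round(d,1),'roll',round(th-np.radians(yaw),3))
E
python3 - <<'E'
from h import *
rem(618,-147.5,300,1.5)
E
```

```text
t 2.1 p [ 520.1 -227.   404.9] yaw 0.0 tilt 0.04 open 0.9978466037665927 F [ 0.1  0.  -0.3] ff 0.0
rem tool [ 97.9 -79.6 104.9] roll -0.026
```

{"method": "apply_moves", "body": {"increments": [[[85, 30, -25, 0, 0], [85, 30, -25, 0, 0], [85, 30, -25, 0, 0], [85, 8, -5, 35, 0], [85, 0, 0, 0, 0]]]}}

```text
time: 2.52
position: [617.9, -146.0, 364.3]
tool_rot: [1.0, 0.002, -0.003, -0.002]
wrist_force: [-0.7, -0.1, -1.4]
opening: 0.998
finger_force: 0.0
```

```bash
python3 - <<'E'
from h import *
rem(618,-147.5,183,1.5)
a=get_image('wrist');save(a,'w1');P=cloud(a)
for n in ['bulb_carton']:
  for o in outline_of(n,'wrist')[:2]:
    q=P[o['mask']];z=np.nanpercentile(q[:,2],70);print(n,o['score'],o['location'],z,fit(P,o['mask'],z-6,z+6))
E
```

```text
t 2.52 p [ 617.9 -146.   364.3] yaw 0.2 tilt 0.45 open 0.9982457225767379 F [-0.7 -0.1 -1.4] ff 0.0
rem tool [  1.4   2.2 181.3] roll -0.023
bulb_carton 0.91 [283.7, 188.3] 51.260867389738834 (((617.7984008789062, -149.251708984375), (90.37649536132812, 58.035587310791016), 2.4858946800231934), np.float64(50.929183590442705), 6321)
```

View pics/w1.png

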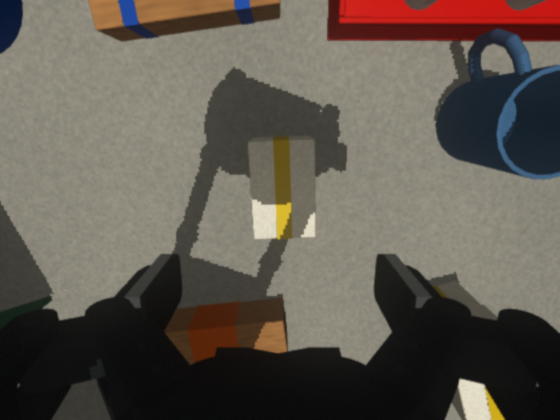

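The wrist view shows the loose carton at (284,188), clear on all sides. Its fit is (618,-149) with yaw about 2.5°. Next I'll descend and grip.

{"method": "apply_moves", "body": {"increments": [[[85, 0, 3, 40, -0.04], [85, 0, 0, 40, 0], [85, 0, 0, 40, 0], [85, 0, 0, 40, 0], [85, 0, 0, 20, 0]]]}}

```text
time: 3.03
position: [614.8, -152.8, 187.0]
tool_rot: [1.0, 0.019, -0.002, -0.001]
wrist_force: [-0.8, -0.5, -0.3]
opening: 0.995
finger_force: 0.0
```

{"method": "apply_moves", "body": {"increments": [[[85, 0, 0, 0, 0], [40, 0, 0, 0, 0], [40, 0, 0, 0, 0], [40, 0, 0, 0, 0], [40, 0, 0, 0, 0]]]}}

```text
time: 3.45
position: [618.1, -152.5, 193.1]
tool_rot: [1.0, 0.02, 0.003, 0.001]
wrist_force: [-0.3, -1.7, 5.7]
opening: 0.673
finger_force: 67.0
```

{"method": "apply_moves", "body": {"increments": [[[40, 0, 0, 0, 0], [40, 0, 0, 0, 0], [40, 0, 0, 0, 0], [40, 0, 0, -10, 0], [40, 0, 0, -20, 0]]]}}

```text
time: 3.87
position: [615.8, -151.4, 218.9]
tool_rot: [1.0, 0.02, -0.002, -0.001]
wrist_force: [-0.5, 0.9, -1.9]
opening: 0.672
finger_force: 66.0
```

```bash
python3 - <<'E'
from h import *
rem(454.4,-333.8,320,18.75)
E
```

```text
t 3.87 p [ 615.8 -151.4  218.9] yaw 2.3 tilt 0.26 open 0.6719510272299191 F [-0.5  0.9 -1.9] ff 65.95648169517517
rem tool [-168.9  175.6 -100.6] roll -0.287
```

{"method": "apply_moves", "body": {"increments": [[[40, 0, 0, -35, -0.1], [40, 0, 0, -35, -0.1], [40, 0, 0, -35, -0.09], [40, -26, 15, 0, 0], [40, -26, 15, 0, 0]]]}}

```text
time: 4.28
position: [578.2, -196.7, 329.0]
tool_rot: [0.986, 0.166, 0.003, 0.002]
wrist_force: [-0.1, -0.7, -3.3]
opening: 0.668
finger_force: 66.2
```

{"method": "apply_moves", "body": {"increments": [[[40, -26, 15, 0, 0], [40, -26, 15, 0, 0], [40, -26, 15, 0, 0], [40, -26, 15, 0, 0], [40, -26, 15, 0, 0]]]}}

```text
time: 4.7
position: [477.3, -310.6, 325.7]
tool_rot: [0.986, 0.164, 0.0, 0.0]
wrist_force: [0.3, 0.3, -2.5]
opening: 0.669
finger_force: 66.1
```

{"method": "apply_moves", "body": {"increments": [[[40, -20, 12, 0, 0], [40, -5, 2, 0, 0], [40, 0, 0, 0, 0], [40, 0, 0, 0, 0], [40, 0, 0, 0, 0]]]}}

```text
time: 5.12
position: [460.1, -330.5, 325.1]
tool_rot: [0.986, 0.165, 0.0, -0.0]
wrist_force: [0.5, -0.5, -3.0]
opening: 0.669
finger_force: 66.1
```

```bash
python3 - <<'E'
from h import *
rem(454.4,-333.8,293,18.75)
a=get_image('wrist');b=get_image('side');P=cloud(a);S=cloud(b)
cv2.imwrite('pics/p2.png',np.hstack([a['color'][:,:],b['color'][:,150:450]])[:, :800])
for n in ['bulb_carton','stack_top']:
  for c,Q in(('wrist',P),('side',S)):
   for o in outline_of(n,c)[:3]:
    q=Q[o['mask']];q=q[np.isfinite(q[:,2])];print(n,c,round(o['score'],2),np.round(o['location']),np.round(np.percentile(q,[1,50,99],axis=0)).tolist())
E
```

```text
t 5.12 p [ 460.1 -330.5  325.1] yaw 18.9 tilt 0.05 open 0.6694568547291915 F [ 0.5 -0.5 -3. ] ff 66.07042908668518
rem tool [-6.5  1.2 32.1] roll 0.003
bulb_carton wrist 0.65 [280. 254.] [[434.0, -361.0, 142.0], [476.0, -326.0, 183.0], [509.0, -293.0, 184.0]]
bulb_carton side 0.75 [231. 267.] [[410.0, -371.0, 2.0], [447.0, -350.0, 168.0], [510.0, -135.0, 183.0]]
bulb_carton side 0.22 [271. 147.] [[496.0, -134.0, 90.0], [544.0, 223.0, 127.0], [591.0, 245.0, 297.0]]
stack_top wrist 0.61 [281. 161.] [[487.0, -346.0, 52.0], [497.0, -322.0, 68.0], [504.0, -295.0, 80.0]]
stack_top side 0.69 [238. 301.] [[405.0, -376.0, 50.0], [455.0, -355.0, 93.0], [503.0, -319.0, 102.0]]
```

View pics/p2.png

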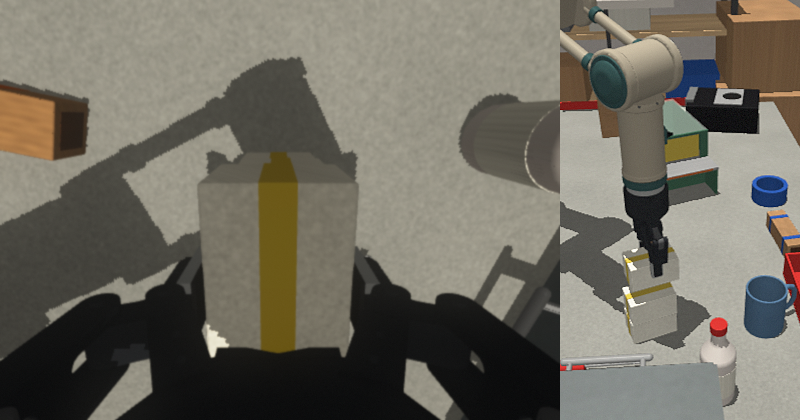

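The wrist view shows the held carton at (280,260), with the stack's front face below it at (280,160). I'll compare their front faces along the tool axis, and their sides in the side camera.

```bash
python3 - <<'E'
from h import *
a=get_image('wrist');P=cloud(a);b=get_image('side');S=cloud(b)
t=np.radians(18.75);u=np.array([np.cos(t),np.sin(t)]);v=np.array([np.sin(t),-np.cos(t)]);c=np.array([454.4,-333.8])
for nm,Q in(('wrist',P),('side',S)):
  X=Q[np.isfinite(Q[...,2])];U=(X[:,:2]-c)@u;V=(X[:,:2]-c)@v
  for lo,hi in((10,45),(55,95),(104,129),(140,175),(178,187)):
    m=(X[:,2]>lo)&(X[:,2]<hi)&(abs(U)<70)&(abs(V)<55)
    for k,W,sel in(('front',U,m&(U>35)&(abs(V)<18)),('right',V,m&(V>20)&(abs(U)<30)),('back',U,m&(U<-30)&(abs(V)<18))):
      if sel.sum()>20: print(nm,lo,hi,k,sel.sum(),np.round(np.percentile(W[sel],[5,50,95]),1))
E
```

```text
wrist 10 45 front 201 [42.1 42.4 42.7]
wrist 55 95 front 268 [43.1 43.3 43.6]
wrist 140 175 front 1137 [50.  50.3 50.6]
wrist 140 175 right 211 [31.2 37.5 40.9]
wrist 178 187 front 4389 [35.9 43.3 50.2]
wrist 178 187 right 2772 [20.5 24.9 33.7]
side 10 45 right 378 [25.2 27.4 29.1]
side 10 45 back 51 [-47.7 -47.1 -46.5]
side 55 95 right 477 [26.8 28.9 30.8]
side 55 95 back 60 [-46.7 -46.1 -45.8]
side 140 175 right 429 [25.4 27.4 39.5]
side 140 175 back 63 [-39.7 -39.2 -38.7]
side 178 187 front 71 [37.4 45.1 50. ]
side 178 187 right 109 [21.5 27.7 41.1]
side 178 187 back 73 [-39.5 -35.3 -30.4]
```

{"method": "apply_moves", "body": {"increments": [[[40, -4, 1, 0, 0], [40, -3, 0, 10, 0], [40, 0, 0, 10, 0], [40, 0, 0, 5, 0], [40, 0, 0, 3, 0]]]}}

```text
time: 5.93
position: [452.7, -334.3, 294.9]
tool_rot: [0.986, 0.164, -0.001, -0.001]
wrist_force: [0.6, -0.1, -2.6]
opening: 0.667
finger_force: 66.1
```

{"method": "apply_moves", "body": {"increments": [[[40, 0, 0, 1, 0], [40, 0, 0, 1, 0], [40, 0, 0, 1, 0], [40, 0, 0, 0, 0], [40, 0, 0, 0, 0]]]}}

```text
time: 6.35
position: [453.4, -334.6, 294.0]
tool_rot: [0.986, 0.164, 0.0, 0.0]
wrist_force: [-0.1, 0.5, -1.6]
opening: 0.667
finger_force: 66.1
```

```bash
cat > chk.py <<'E'
from h import *
rem(454.4,-333.8,293,18.75)
P=cloud(get_image('wrist'));S=cloud(get_image('side'))
t=np.radians(18.75);u=np.array([np.cos(t),np.sin(t)]);v=np.array([np.sin(t),-np.cos(t)]);c=np.array([454.4,-333.8])
for nm,Q in(('wrist',P),('side',S)):
  X=Q[np.isfinite(Q[...,2])];U=(X[:,:2]-c)@u;V=(X[:,:2]-c)@v
  for lo,hi in((10,45),(55,95),(108,142)):
    m=(X[:,2]>lo)&(X[:,2]<hi)&(abs(U)<70)&(abs(V)<55)
    for k,W,sel in(('front',U,m&(U>35)&(abs(V)<18)),('right',V,m&(V>20)&(abs(U)<30)),('back',U,m&(U<-30)&(abs(V)<18))):
      if sel.sum()>20: print(nm,lo,hi,k,sel.sum(),np.round(np.percentile(W[sel],[5,50,95]),1))
  m=(abs(U)<38)&(abs(V)<24)&(X[:,2]>120)&(X[:,2]<175);print('top z',np.percentile(X[m,2],[10,50,90]))
E
python3 chk.py
```

```text
t 6.35 p [ 453.4 -334.6  294. ] yaw 18.9 tilt 0.04 open 0.6665969770650891 F [-0.1  0.5 -1.6] ff 66.07097625732422
rem tool [ 1.2 -0.5  1. ] roll 0.003
wrist 10 45 front 214 [42.1 42.4 42.7]
wrist 55 95 front 509 [43.1 43.3 43.6]
wrist 108 142 front 1053 [42.5 42.8 43.1]
wrist 108 142 right 164 [33.4 38.9 42.4]
top z [150.97076682 151.71538703 152.45772281]
side 10 45 right 384 [25.5 27.3 29.1]
side 10 45 back 52 [-47.6 -47.1 -46.6]
side 55 95 right 484 [26.8 28.8 30.6]
side 55 95 back 61 [-46.5 -46.2 -45.8]
side 108 142 right 399 [26.9 29.1 40.5]
side 108 142 back 57 [-47.1 -46.6 -46.2]
top z [149.26161137 150.46908094 151.75893897]
```

Alignment is within 1 mm and first contact is showing. I'll lower a touch more, release and retreat.

{"method": "apply_moves", "body": {"increments": [[[40, 0, 0, 1, 0], [40, 0, 0, 0, 0], [65, 0, 0, 0, 0], [75, 0, 0, 0, 0], [80, 0, 0, 0, 0]]]}}

```text
time: 6.87
position: [453.4, -334.7, 293.0]
tool_rot: [0.986, 0.164, 0.0, 0.0]
wrist_force: [-0.4, -0.3, 0.1]
opening: 0.939
finger_force: 0.0
```

{"method": "apply_moves", "body": {"increments": [[[85, 0, 0, 0, 0], [85, 0, 0, -10, 0], [85, 0, 0, -25, 0], [85, 0, 0, -40, 0], [85, 0, 0, -25, 0]]]}}

```text
time: 7.28
position: [453.5, -334.8, 396.2]
tool_rot: [0.986, 0.164, 0.001, 0.001]
wrist_force: [0.5, -0.8, 1.0]
opening: 0.996
finger_force: 0.0
```

```bash
python3 chk.py; python3 - <<'E'
from h import *
rem(450,-78,395,97)
E
```

```text
t 7.28 p [ 453.5 -334.8  396.2] yaw 18.9 tilt 0.19 open 0.9956081340660051 F [ 0.5 -0.8  1. ] ff 0.0
rem tool [  1.   -1.  103.2] roll 0.003
wrist 10 45 front 61 [42.3 42.6 42.8]
wrist 55 95 front 140 [43.3 43.5 43.7]
wrist 108 142 front 225 [42.6 42.8 43.1]
top z [150.06476414 150.91615059 151.75556864]
side 10 45 right 379 [25.3 27.3 29.1]
side 10 45 back 48 [-47.5 -47.1 -46.7]
side 55 95 right 476 [27.1 28.8 30.6]
side 55 95 back 61 [-46.7 -46.1 -45.6]
side 108 142 right 446 [27.  28.7 30.5]
side 108 142 back 57 [-47.2 -46.7 -46.3]
top z [148.28096877 149.67650453 150.93736559]
t 7.38 p [ 454.3 -335.5  398.8] yaw 18.9 tilt 0.67 open 0.9968142917035357 F [-0.1 -1.  -0.1] ff 0.0
rem tool [  79.4 -245.     1.7] roll -1.363
```

{"method": "apply_moves", "body": {"increments": [[[85, 11, -35, 0, 0], [85, 11, -35, 0, 0], [85, 11, -35, 0, 0], [85, 11, -35, 0, 0], [85, 11, -35, 0, 0]]]}}

```text
time: 7.8
position: [447.9, -149.6, 392.4]
tool_rot: [0.987, 0.164, -0.0, -0.0]
wrist_force: [0.9, 0.6, 0.4]
opening: 0.998
finger_force: 0.0
```

{"method": "apply_moves", "body": {"increments": [[[85, 11, -35, 0, 0], [85, 11, -35, 0, 0], [85, 0, 0, 10, -0.124], [85, 0, 0, 10, -0.124], [85, 0, 0, 10, -0.124]]]}}

```text
time: 8.22
position: [446.4, -76.7, 362.4]
tool_rot: [0.938, 0.348, 0.0, 0.0]
wrist_force: [0.2, -0.5, 0.1]
opening: 0.994
finger_force: 0.0
```

{"method": "apply_moves", "body": {"increments": [[[85, 0, 0, 0, -0.124], [85, 0, 0, 0, -0.124], [85, 0, 0, 0, -0.124], [85, 0, 0, 0, -0.124], [85, 0, 0, 0, -0.124]]]}}

```text
time: 8.63
position: [446.5, -77.7, 362.4]
tool_rot: [0.788, 0.616, -0.0, -0.0]
wrist_force: [-0.0, -0.5, 0.4]
opening: 0.996
finger_force: 0.0
```

{"method": "apply_moves", "body": {"increments": [[[85, 0, 0, 0, -0.124], [85, 0, 0, 0, -0.124], [85, 0, 0, 0, -0.124], [85, 0, 0, 0, 0], [85, 0, 0, 0, 0]]]}}

```text
time: 9.05
position: [446.6, -77.8, 362.5]
tool_rot: [0.663, 0.748, -0.0, -0.0]
wrist_force: [-0.1, 0.4, -0.7]
opening: 0.996
finger_force: 0.0
```

```bash
python3 - <<'E'
from h import *
rem(450,-78,190,97)
a=get_image('wrist');save(a,'w3');P=cloud(a)
for o in outline_of('spent_sleeve','wrist')[:2]:
    q=P[o['mask']];z=np.nanpercentile(q[:,2],70);r=fit(P,o['mask'],z-6,z+6);print(o['score'],o['location'],z,r)
    rem(*r[0][0],190,r[0][2]+(90 if r[0][1][1]>r[0][1][0] else 0))
E
```

```text
t 9.05 p [446.6 -77.8 362.5] yaw 96.9 tilt 0.03 open 0.9963099296708122 F [-0.1  0.4 -0.7] ff 0.0
rem tool [ -0.7   3.5 172.5] roll -0.002
0.71 [278.7, 185.0] 46.32064719863893 (((449.3241271972656, -79.0421371459961), (44.95635986328125, 149.06082153320312), 7.186354637145996), np.float64(45.94699032985713), 7802)
t 9.15 p [446.6 -77.8 362.6] yaw 96.9 tilt 0.02 open 0.9937222717221714 F [-0.1  0.2  0.5] ff 0.0
rem tool [ -1.5   2.6 172.6] roll -0.005
```

View pics/w3.png

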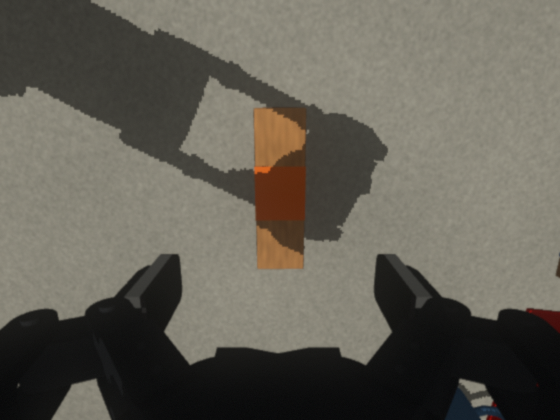

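The wrist view shows the orange-banded sleeve at (279,185), lined up with the fingers. I'll grip about 15 mm behind its middle.

{"method": "apply_moves", "body": {"increments": [[[85, -16, 3, 35, -0.005], [85, 0, 0, 40, 0], [85, 0, 0, 40, 0], [85, 0, 0, 40, 0], [85, 0, 0, 17, 0]]]}}

```text
time: 9.57
position: [449.7, -92.8, 186.8]
tool_rot: [0.661, 0.75, -0.001, -0.003]
wrist_force: [-0.9, 0.4, -0.3]
opening: 0.994
finger_force: 0.0
```

{"method": "apply_moves", "body": {"increments": [[[85, 0, 0, 0, 0], [30, 0, 0, 0, 0], [30, 0, 0, 0, 0], [30, 0, 0, 0, 0], [30, 0, 0, 0, 0]]]}}

```text
time: 9.98
position: [452.4, -93.7, 192.6]
tool_rot: [0.66, 0.751, 0.0, 0.002]
wrist_force: [-0.7, -0.2, 0.7]
opening: 0.515
finger_force: 62.6
```

{"method": "apply_moves", "body": {"increments": [[[30, 0, 0, 0, 0], [30, 0, 0, 0, 0], [30, 0, 0, 0, 0], [30, 0, 0, -15, 0], [30, 0, 0, -30, 0]]]}}

```text
time: 10.4
position: [450.2, -92.8, 234.5]
tool_rot: [0.661, 0.751, -0.001, -0.003]
wrist_force: [-0.2, 0.2, -3.7]
opening: 0.514
finger_force: 62.4
```

{"method": "apply_moves", "body": {"increments": [[[30, 0, 0, -40, -0.07], [30, 0, 0, -25, -0.07], [30, 0, 0, 0, -0.075], [30, 0, 0, 0, 0], [30, 0, 0, 0, 0]]]}}

```text
time: 10.82
position: [451.1, -93.1, 301.1]
tool_rot: [0.577, 0.817, 0.0, 0.0]
wrist_force: [-0.6, 0.8, -3.8]
opening: 0.513
finger_force: 62.5
```

```bash
cat >> h.py <<'E'
B0=np.array([534.6,217.0]);bt=np.radians(109.2);bu=np.array([np.cos(bt),np.sin(bt)]);bv=np.array([-np.sin(bt),np.cos(bt)])
def remb(x,y,z,yaw=109.2):
    p=B0+x*bu+y*bv
    s=sense();q=np.array(s['position'][:2])-B0;print('tcp in bin',np.round([q@bu,q@bv],1));rem(p[0],p[1],z,yaw)
E
python3 - <<'E'
from h import *
remb(-110,0,290)
a=get_image('wrist');P=cloud(a)
X=P[np.isfinite(P[...,2])]
for o in outline_of('spent_sleeve','wrist')[:1]:
    q=P[o['mask']];q=q[np.isfinite(q[:,2])];U=(q[:,:2]-B0)@bu;V=(q[:,:2]-B0)@bv
    print('sleeve in bin U,V,z',[np.round(np.percentile(w,[1,20,50,80,99]),1) for w in (U,V,q[:,2])])
E
```

```text
tcp in bin [-265.4  180.8]
t 10.82 p [451.1 -93.1 301.1] yaw 109.5 tilt 0.03 open 0.5134439467777827 F [-0.6  0.8 -3.8] ff 62.54770517349243
rem tool [154.3 181.7  11.1] roll 0.006
sleeve in bin U,V,z [array([-292.9, -262.1, -224.4, -193.2, -176.5]), array([158.8, 167.5, 180.9, 194.4, 203.1]), array([152.8, 154. , 154.5, 155. , 156. ])]
```

{"method": "apply_moves", "body": {"increments": [[[30, 14, 26, 0, 0], [30, 14, 26, 0, 0], [30, 14, 26, 0, 0], [30, 14, 26, 0, 0], [30, 14, 26, 0, 0]]]}}

```text
time: 11.33
position: [551.0, 17.4, 299.2]
tool_rot: [0.577, 0.817, -0.001, -0.001]
wrist_force: [0.6, -0.4, -2.8]
opening: 0.51
finger_force: 62.6
```

{"method": "apply_moves", "body": {"increments": [[[30, 20, 26, 0, 0], [30, 20, 26, 0, 0], [30, 20, 0, 0, 0], [30, 12, 0, 0, 0], [30, 0, 0, 0, 0]]]}}

```text
time: 11.75
position: [573.7, 103.6, 298.9]
tool_rot: [0.575, 0.818, -0.001, -0.002]
wrist_force: [-0.7, -0.1, -2.6]
opening: 0.515
finger_force: 62.9
```

```bash
python3 - <<'E'
from h import *
remb(-115,0,283)
a=get_image('wrist');P=cloud(a);b=get_image('side')
cv2.imwrite('pics/p4.png',np.hstack([a['color'],b['color'][:,180:420]]))
X=P[np.isfinite(P[...,2])];U=(X[:,:2]-B0)@bu;V=(X[:,:2]-B0)@bv
m=(X[:,2]>168)&(X[:,2]<180)&(U>-15);print('boxtop',np.median(X[m,2]),'front',np.percentile(U[m],1),'V',np.percentile(V[m],[1,99]))
m=(X[:,2]>86)&(X[:,2]<97)&(U>-90)&(U<-5);print('ledge',np.median(X[m,2]),np.percentile(U[m],[1,99]),np.percentile(V[m],[1,99]))
m=(X[:,2]>148)&(X[:,2]<160)&(U<-10)&(abs(V)<40);print('sleeve',np.median(X[m,2]),np.percentile(U[m],[1,99]),np.percentile(V[m],[1,99]))
E
```

```text
tcp in bin [-120.     0.4]
t 11.75 p [573.7 103.6 298.9] yaw 109.8 tilt 0.32 open 0.5147430656587815 F [-0.7 -0.1 -2.6] ff 62.91478514671326
rem tool [ 4.9  0.5 15.9] roll 0.01
  return _methods._mean(a, axis=axis, dtype=dtype,
  ret = ret.dtype.type(ret / rcount)
Traceback (most recent call last):
IndexError: index -1 is out of bounds for axis 0 with size 0
```

View pics/p4.png

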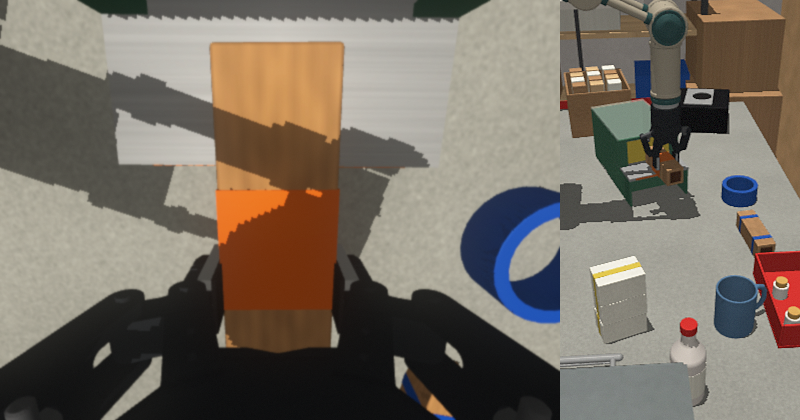

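The wrist view shows the sleeve (210–343 columns) centred over the ledge (103–460), and the stack looks neat in the side view. I'll lower and slide it in.

{"method": "apply_moves", "body": {"increments": [[[30, 0, 0, 8, 0.008], [30, 0, 0, 5, 0], [30, 0, 0, 1, 0], [30, 0, 0, 0, 0], [30, 15, 0, 0, 0]]]}}

```text
time: 12.27
position: [571.4, 113.6, 286.5]
tool_rot: [0.581, 0.814, -0.0, 0.001]
wrist_force: [0.3, 0.6, -3.6]
opening: 0.518
finger_force: 62.9
```

{"method": "apply_moves", "body": {"increments": [[[30, 15, 0, 0, 0], [30, 15, 0, 0, 0], [30, 15, 0, 0, 0], [30, 15, 0, 0, 0], [30, 8, 0, 0, 0]]]}}

```text
time: 12.68
position: [547.3, 181.4, 286.9]
tool_rot: [0.579, 0.815, 0.0, -0.0]
wrist_force: [1.1, -0.1, -3.4]
opening: 0.518
finger_force: 62.9
```

```bash
cat > c2.py <<'E'
from h import *
import sys
remb(-25,0,283)
P=cloud(get_image('wrist'));b=get_image('side');S=cloud(b)
cv2.imwrite('pics/'+sys.argv[1]+'.png',cv2.resize(b['color'][60:240,180:420],None,fx=2.5,fy=2.5))
for n,Q in (('w',P),('s',S)):
  X=Q[np.isfinite(Q[...,2])];U=(X[:,:2]-B0)@bu;V=(X[:,:2]-B0)@bv
  for k,lo,hi,u0,u1 in (('boxtop',168,180,-15,100),('ledge',86,97,-90,-5),('sleeve',128,145,-120,-5)):
    m=(X[:,2]>lo)&(X[:,2]<hi)&(U>u0)&(U<u1)&(abs(V)<(30 if k=='sleeve' else 95))
    if m.sum()>20: print(n,k,m.sum(),np.round(np.median(X[m,2]),1),np.round(np.percentile(U[m],[1,50,99]),1),np.round(np.percentile(V[m],[1,99]),1))
E
python3 c2.py s5
```

```text
tcp in bin [-37.8  -0.3]
t 12.68 p [547.3 181.4 286.9] yaw 109.2 tilt 0.04 open 0.5175933218166675 F [ 1.1 -0.1 -3.4] ff 62.87350416183472
rem tool [12.7 -0.3  3.9] roll 0.0
w boxtop 136276 172.9 [-5.1 27.  53.7] [-71.9  69.9]
w ledge 6950 90.8 [-71.2 -51.2 -39.2] [-85.9  88.4]
w sleeve 12220 140.2 [-66.6 -39.8 -19.3] [-26.4  25.4]
s boxtop 397 172.1 [-7.4 43.7 99.4] [-74.6  88.1]
s ledge 572 89.9 [-83.1 -48.1  -5.6] [-87.  88.]
s sleeve 343 138.6 [-99.  -61.4  -7.6] [-27.9  27.5]
```

View pics/s5.png

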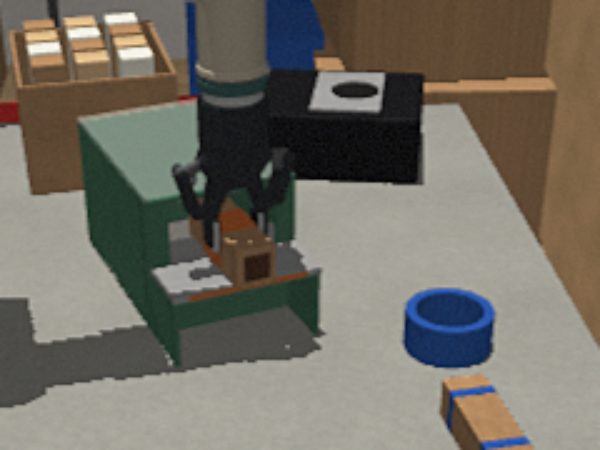

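The side view shows the sleeve well into the slot at about (240,245), square, with the flap lifted. It's about 3 mm above the ledge, so I'll settle it, release, retreat and come round behind the tail.

{"method": "apply_moves", "body": {"increments": [[[30, 8, 0, 2, 0], [30, 0, 0, 1, 0], [30, 0, 0, 1, 0], [60, 0, 0, 0, 0], [60, 0, 0, 0, 0]]]}}

```text
time: 13.2
position: [545.9, 187.2, 283.2]
tool_rot: [0.58, 0.815, 0.0, 0.001]
wrist_force: [-0.3, -0.7, -0.4]
opening: 0.703
finger_force: 0.0
```

{"method": "apply_moves", "body": {"increments": [[[70, 0, 0, 0, 0], [70, 0, 0, -30, 0], [70, 0, 0, -30, 0], [40, -33, 0, -5, 0], [20, -33, 0, 0, 0]]]}}

```text
time: 13.62
position: [568.0, 125.7, 351.3]
tool_rot: [0.578, 0.816, 0.003, 0.003]
wrist_force: [1.3, -0.2, -1.0]
opening: 0.548
finger_force: 0.0
```

{"method": "apply_moves", "body": {"increments": [[[15, -34, 0, 0, 0], [15, 0, 0, 0, 0], [15, 0, 0, 0, 0], [15, 0, 0, 0, 0], [15, 0, 0, 0, 0]]]}}

```text
time: 14.03
position: [578.0, 93.7, 347.7]
tool_rot: [0.579, 0.815, 0.0, -0.0]
wrist_force: [0.0, 0.3, -0.3]
opening: 0.177
finger_force: 0.0
```

```bash
python3 c2.py s6
```

```text
tcp in bin [-130.7   -0.4]
t 14.03 p [578.   93.7 347.7] yaw 109.2 tilt 0.03 open 0.17691712053377157 F [ 0.   0.3 -0.3] ff 0.0
rem tool [105.7  -0.4  64.7] roll 0.0
w ledge 22335 91.0 [-79.  -39.9  -5.6] [-85.6  88. ]
w sleeve 14178 136.1 [-90.5 -45.8  -9.6] [-22.8  21.4]
s boxtop 627 172.0 [-7.6 40.1 98.1] [-57.7  87.8]
s ledge 601 90.1 [-89.6 -49.3  -6.1] [-86.3  87.2]
s sleeve 283 134.8 [-95.5 -55.2  -6.6] [-22.7  22.3]
```

{"method": "apply_moves", "body": {"increments": [[[15, 0, 0, 30, 0], [15, 0, 0, 30, 0], [15, 0, 0, 6, 0], [15, 10, 0, 0, 0], [15, 14, 0, 0, 0]]]}}

```text
time: 14.55
position: [570.7, 116.3, 282.2]
tool_rot: [0.58, 0.815, 0.0, 0.0]
wrist_force: [0.1, 0.0, -0.2]
opening: 0.175
finger_force: 0.0
```

{"method": "apply_moves", "body": {"increments": [[[15, 14, 0, 0, 0], [15, 14, 0, 0, 0], [15, 14, 0, 0, 0], [15, 14, 0, 0, 0], [15, 12, 0, 0, 0]]]}}

```text
time: 14.97
position: [547.8, 181.5, 283.0]
tool_rot: [0.579, 0.815, 0.001, 0.001]
wrist_force: [1.0, -2.4, 2.7]
opening: 0.175
finger_force: 1.7
```

```bash
python3 c2.py s7
```

```text
tcp in bin [-37.8  -0.8]
t 14.97 p [547.8 181.5 283. ] yaw 109.3 tilt 0.16 open 0.17495627394715169 F [ 1.  -2.4  2.7] ff 1.6580614261329174
rem tool [12.8 -0.8 -0. ] roll 0.001
w boxtop 138897 172.9 [-5.1 26.3 52.2] [-69.6  65.8]
w ledge 10914 90.8 [-78.  -54.7 -40.9] [-85.7  88.3]
w sleeve 2526 136.0 [-47.8 -26.3 -21.5] [-22.3  20.7]
s boxtop 410 172.1 [-8.2 51.6 98.8] [-60.9  88. ]
s ledge 868 89.9 [-82.2 -47.1  -5.7] [-86.1  87.5]
s sleeve 106 136.1 [-49.6 -41.   -7.3] [-23.5  20.1]
```

View pics/s7.png

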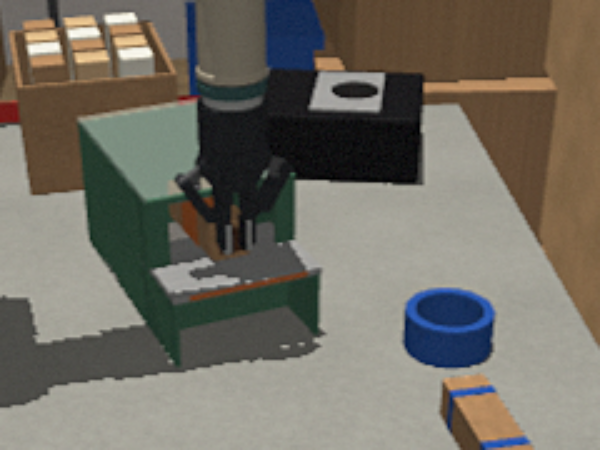

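The side view shows the fingers square on the tail, which is about 20 mm outside the slot at (235,235). A little more pushing is needed.

{"method": "apply_moves", "body": {"increments": [[[15, 6, 0, 0, 0], [15, 5, 0, 0, 0], [15, 4, 0, 0, 0], [15, 0, 0, 0, 0], [15, 0, 0, 0, 0]]]}}

```text
time: 15.48
position: [543.1, 194.1, 281.4]
tool_rot: [0.579, 0.815, -0.0, -0.0]
wrist_force: [0.3, 0.5, 0.1]
opening: 0.173
finger_force: 0.0
```

```bash
python3 c2.py s8
```

```text
tcp in bin [-24.4  -0.5]
t 15.48 p [543.1 194.1 281.4] yaw 109.2 tilt 0.03 open 0.172796447064565 F [0.3 0.5 0.1] ff 0.0
rem tool [-0.6 -0.5 -1.6] roll -0.0
w boxtop 170514 172.9 [-13.   33.2  65.2] [-69.7  67.4]
w ledge 1810 90.8 [-79.6 -65.2 -55.3] [-85.7  88.6]
w sleeve 109 141.2 [-35.8 -31.2 -23.6] [-9.1  8.2]
s boxtop 410 171.9 [-13.3  43.1  99.3] [-84.6  88.1]
s ledge 859 89.9 [-82.3 -45.9  -5.8] [-85.5  87.6]
s sleeve 78 136.6 [-38.1 -30.7 -12.5] [-22.4  20.1]
```

View pics/s8.png

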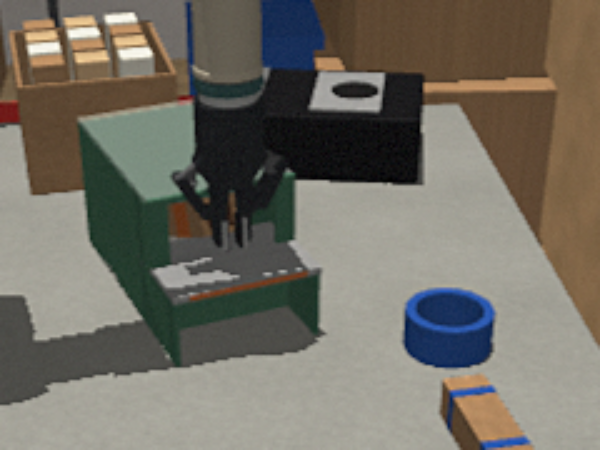

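The force dropped to zero and the sleeve seems to be leaving at (190,220). I'll nudge 4 mm more, wait, then retreat for a clear look.

{"method": "apply_moves", "body": {"increments": [[[15, 3, 0, 0, 0], [15, 2, 0, 0, 0], [15, 0, 0, 0, 0], [15, 0, 0, 0, 0], [15, 0, 0, 0, 0]]]}}

```text
time: 16.0
position: [542.0, 198.1, 282.3]
tool_rot: [0.579, 0.815, -0.0, 0.001]
wrist_force: [0.7, -4.1, 3.5]
opening: 0.174
finger_force: 0.0
```

{"method": "apply_moves", "body": {"increments": [[[15, -20, 0, 0, 0], [15, -40, 0, 0, 0], [15, -35, 0, 0, 0], [15, -35, 0, -35, 0], [15, -20, 0, -40, 0]]]}}

```text
time: 16.42
position: [588.2, 61.4, 345.6]
tool_rot: [0.58, 0.815, -0.002, -0.003]
wrist_force: [0.2, 1.0, 0.1]
opening: 0.175
finger_force: 0.0
```

{"method": "apply_moves", "body": {"increments": [[[15, 0, 0, -40, 0], [15, 0, 0, 0, 0], [15, 0, 0, 0, 0], [15, 0, 0, 0, 0], [15, 0, 0, 0, 0]]]}}

```text
time: 16.83
position: [587.8, 64.2, 386.8]
tool_rot: [0.579, 0.815, -0.001, -0.001]
wrist_force: [-1.0, 0.5, -0.4]
opening: 0.176
finger_force: 0.0
```

```bash
python3 chk.py; python3 - <<'E'
from h import *
a=get_image('side');t=get_image('top');S=cloud(a)
cv2.imwrite('pics/f.png',np.hstack([cv2.resize(a['color'][60:300,180:420],(420,420)),t['color'][60:340,60:430][:, :370].repeat(1,0) if 0 else cv2.resize(t['color'][60:340,60:430],(380,420))]))
m=np.zeros(S.shape[:2],bool)
X=S[np.isfinite(S[...,2])];U=(X[:,:2]-B0)@bu;V=(X[:,:2]-B0)@bv
m=(abs(V)<50)&(X[:,2]>105)&(X[:,2]<150)&(U>-60)&(U<100);print('flap U',m.sum(),np.percentile(U[m],[2,50,98]))
E
```

```text
t 16.83 p [587.8  64.2 386.8] yaw 109.2 tilt 0.19 open 0.17600425550209026 F [-1.   0.5 -0.4] ff 0.0
rem tool [-332.  -256.8   94. ] roll 1.579
flap U 476 [-2.57612236  2.16337988  7.05341158]Traceback (most recent call last):
  File "chk.py", line 11, in <module>
    m=(abs(U)<38)&(abs(V)<24)&(X[:,2]>120)&(X[:,2]<175);print('top z',np.percentile(X[m,2],[10,50,90]))
                                                                      ~~~~~~~~~~~~~^^^^^^^^^^^^^^^^^^^
    return _quantile_unchecked(
        a, q, axis, out, overwrite_input, method, keepdims, weights)
    return _ureduce(a,
                    func=_quantile_ureduce_func,
    ...<5 lines>...
                    overwrite_input=overwrite_input,
                    method=method)
    r = func(a, **kwargs)
    result = _quantile(arr,
                       quantiles=q,
    ...<2 lines>...
                       out=out,
                       weights=wgt)
    slices_having_nans = np.isnan(arr[-1, ...])
                                  ~~~^^^^^^^^^
IndexError: index -1 is out of bounds for axis 0 with size 0
```

View pics/f.png

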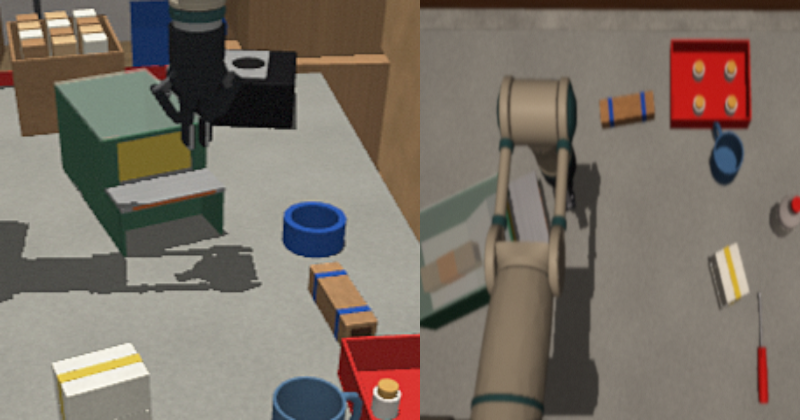

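The flap looks shut at (155,155), and the sleeve shows through the clear top at about (450,265). A quick check on the flap angle and where the sleeve rests.

```bash
python3 - <<'E'
from h import *
a=get_image('side');S=cloud(a);t=get_image('top')
X=S[np.isfinite(S[...,2])];U=(X[:,:2]-B0)@bu;V=(X[:,:2]-B0)@bv
m=(abs(V)<50)&(X[:,2]>102)&(X[:,2]<155)&(U>-60)&(U<100)
A=np.c_[X[m,2],V[m],np.ones(m.sum())];print('flap slope',np.linalg.lstsq(A,U[m],rcond=None)[0])
o=outline_of('spent_sleeve','top')
K=np.array(t['mtx']);R=cv2.Rodrigues(np.array(t['rvec'],float))[0];T=np.array(t['tvec'],float).ravel()
hsv=cv2.cvtColor(t['color'],cv2.COLOR_BGR2HSV)
for q in o[:2]:
  for z in (40,80):
    d=R.T@np.linalg.inv(K)@np.array([*q['location'],1]);c=-R.T@T;p=c+d*(z-c[2])/d[2]
    print(round(q['score'],2),q['location'],z,(p[:2]-B0)@bu,(p[:2]-B0)@bv)
print(sense()['time'])
E
```

```text
flap slope [-5.06395236e-03 -1.59295190e-03  2.96917502e+00]
17.1833
```

```bash
python3 -c "
from plant import *
print(hand_in())"
```

```text
the job is handed in; nothing more can be done
None
```

I handed the job in at about 17 s: the orange-banded sleeve is in the box with the flap shut (about 0.005 rad), and the loose carton sits on the stack within about 1 mm; the sleeve's exact resting place inside wasn't measured, only seen through the clear top, and no verdict came back.

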